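Lock the lid collar of the wide food canister

ROBOT

A 6-joint arm with a two-finger parallel gripper is mounted at the origin on the work surface. World frame = base frame: x ahead of the robot, y to its left, z up, the work surface at z = 0. Lengths are in m, angles in rad, forces in N, time in s.
With the tool pointing down it reaches from about 0.275 to 0.875 m from the base axis. Payload 12.5 kg.
Tool frame: the origin (TCP) lies midway between the tips of the shut fingers; the grasp point (between the pads) lies 19 mm behind it (tcp_to_grasp is the distance from the TCP to the grasp point, in m); x points along the fingers, y is the direction in which the jaws open and shut, and the axes are right-handed (so a half turn about x gives the same grasp; the last joint's range is limited). The gripper opens to 85 mm and grips with 20 to 120 N. Pads are 22 mm wide; open, the fingers measure 114 mm over their backs; the gripper's body (76 mm by 85 mm) begins 54 mm behind the grasp point. The pads swing forward as they close: fully open they stand 13 mm farther back than shut.
Start: joints at [1.185, 0.351, 1.652, -0, 1.139, -0.085], TCP at [0.163, 0.525, 0.231] pointing down, gripper open.
Joint ranges: [-2.75, 2.75], [-0.79, 2.1], [0.01, 2.65], [-1.57, 4.71], [0.07, 3.14], [-2.87, 2.87]. Speed limits (rad/s): [2.22, 2.22, 2.79, 3.14, 3.14, 3.14].

INTERFACE

Orientations are given as a rotation vector (axis times angle).
In Python, from rig import state, camera, job_done, tcp_to_grasp gives the robot as it stands. The module is installed in compiled form; this text tells all that it offers.
- The arm moves only by the tool carry_out, never from a script. Its argument "increments" is a list of rows, each a list of 7 numbers: the turn, a rotation vector about the world's x, y, z each as a share of pi/2 rad, from -1 to 1, then the shift along the world's x, y, z each as a share of 25 cm, from -1 to 1, then the opening, from 0 (shut) to 1 (fully open). A call has 1 to 20 rows; each row shifts and turns the commanded pose from where the row before left it; what a row does not reach is not made up. A row lasts 1/12 s, in which the tool goes at most 41.7 mm and 7.16 degrees, less where a joint would pass 70% of its speed; a pose out of reach is approached as far as the arm can. A call with a number of a shift or a turn outside -1 to 1 is refused whole. A call with a gripper value outside its range is refused whole. The fingers move at their own pace and stop on an object; "newtons" is the grip in N (left out, the last holds). Time passes only in rows, so rows that do not move let the fingers close. It gives the time, the measured TCP pose, the force and the opening at its end, in the units of the state.
- state(): the state, without advancing time (a new reading comes with each control period).
- camera(name): name is "side" or "top" or "wrist"; returns a dict with "color" (400x640x3 uint8, red, green, blue), "depth" (400x640 float32, m along the optical axis (not along the pixel's ray), 0 where there is no reading), "vfov" (degrees; the focal length in pixels is half the picture's height over the tangent of half this angle, whatever the lens; pixels are square), "cx", "cy" (the principal point, pixels), "rvec" (rotation vector, rad) and "tvec" (3), from world to camera coordinates, as OpenCV has them; the wrist camera has in their place "T_tool_cam" (4x4, takes a point from camera to tool coordinates, whose origin is the TCP and whose axes are the tool frame's). Camera axes: x right, y down, z forward; pixel columns grow to the right and rows downward; lengths in m; the calibration is good to about 2 mm. A picture is of the moment at which its call begins: read the wrist's pose just before it.
- job_done(): hands the job in, once; it reports no verdict.
The state is a dict: "t": time; "qpos": joint angles; "qvel": joint speeds; "effort": joint torques, N m; "tool_pos": TCP position; "tcp_rot": TCP orientation; "ft_force": force on the tool from outside, world axes, zero at the start; "wrist_torque": the same for the moment, N m; "width": opening from 0.0 (shut) to 1.0 (fully open).
Only numpy, scipy, OpenCV 4.12 (cv2) and the standard library are available. Lean on these libraries where they do the work, as an engineer would, in place of code of your own. Each camera call takes 0.05 s, during which the arm holds its last target. There are 200 camera calls.

TASK

The wide canister with the two side handles is filled and ready to go out: turn its lock collar clockwise (seen from above) by the upright black tab until the tab stands in line with the black pointer on the canister's shoulder, not short of it and not past it, then let go. The narrow canister beside it still has to be topped up, so leave its collar as it is.

Things in the scene. Friction and masses are not known exactly. Their poses are not given: they have to be found in the camera images.
- wide_axis (a point): On the upright axis of the wide steel canister (diameter 200 mm, shoulder 120 mm above the table, fixed; side handles out to 130 mm from the axis), level with its collar's top, 138 mm above the table. +x points level to the black pointer, a wedge 6 mm high on the shoulder 78 to 98 mm from the axis, its stripe running 38 mm down the wall; z is up. The lid inside the collar lies below the collar's top.
- wide_collar (a joint): Angle (rad) of the wide canister's lock collar, a steel ring 152 mm across, 18 mm high: 0 with its tab in line with the pointer (locked), negative when unlocked, growing clockwise seen from above. Range -1.7 to 0.6: no stop at the pointer, it turns on past it. It stays where left; turning takes about 0.18 N m (3 N at the tab).
- wide_tab (a point): Point in the upright black tab on the wide canister's collar, 64 mm from the axis, 24 mm above the collar's top, 162 mm above the table. The tab is 12 mm thick (the way it moves), 26 mm long radially (51 to 77 mm from the axis) and stands 44 mm above the collar, clear on both sides. +x points radially outward, y along the thickness, z up.
- slim_tab (a point): Point in the like tab (12 x 26 x 44 mm) of the narrow canister's collar, 38 mm from that canister's axis, 162 mm above the table; to be left alone. That canister is 128 mm in diameter, as high as the wide one, has no side handles and stands 280 to 450 mm to its left or right (axis to axis).

How it is judged:
At the end, for the whole second after the job is handed in: The wide canister's collar rests with its tab in line with the pointer, within 0.19 rad (about 11 degrees) either way, and the narrow canister's tab is within 12 mm of where it was (value of joint wide_collar between -0.19 and 0.19 rad and velocity of joint wide_collar between -0.05 and 0.05 rad/s and distance of slim_tab from where it was at the start of the episode below 0.012 m); the robot touches nothing.
It fails at once if the narrow canister's collar is turned (its tab moved by more than 12 mm) (distance of slim_tab from where it was at the start of the episode above 0.012 m).
It also fails if it takes over 40 s, if anything falls off the work surface, if the arm or the gripper's body presses on something with over 40 N, if the wrist force passes 120 N, or if a joint passes its speed limit or range.

## Working session

There is one attempt and no reset: what is moved stays moved. The work goes in short steps, Python scripts to look and compute and a tool call to move; the robot and the scene stay as the last step left them, time stands still between calls to the robot, and variables do not carry over. Pictures are saved under pics/ and viewed, about 8 in all and at most 12, crops included, and the job is handed in when it is done.

Besides the shell and the picture viewer there is one more tool, called as a command line: name --pt "numbers of a row" for each row, then --argument value for the rest. carry_out: Moves the arm, as the interface text tells. Shift numbers are shares of 25 cm and turn numbers shares of pi/2 rad, none past 1 either way. Its arguments: {"type":"object","properties":{"increments":{"type":"array"},"newtons":{"type":"number"}},"required":["increments"]}

```bash
mkdir -p pics; cat >h.py <<'E'
import numpy as np,cv2
from rig import state,camera,job_done,tcp_to_grasp
def save(c,n):cv2.imwrite('pics/'+n,c['color'][:,:,::-1])
def cam(name):
    s=state();c=camera(name)
    f=200/np.tan(np.radians(c['vfov'])/2)
    K=np.array([[f,0,c['cx']],[0,f,c['cy']],[0,0,1]])
    if 'rvec' in c:
        R=cv2.Rodrigues(np.array(c['rvec'],float))[0];t=np.array(c['tvec'],float).ravel()
        Rw=R.T;o=-R.T@t
    else:
        T=np.array(c['T_tool_cam']);Rt=cv2.Rodrigues(np.array(s['tcp_rot'],float))[0]
        Rw=Rt@T[:3,:3];o=Rt@T[:3,3]+np.array(s['tool_pos'])
    c.update(K=K,Rw=Rw,o=o);return c
def onplane(c,u,v,z):
    d=c['Rw']@np.linalg.inv(c['K'])@np.array([u,v,1.]);return c['o']+d*(z-c['o'][2])/d[2]
def cloud(c):
    v,u=np.mgrid[:400,:640];d=c['depth']
    p=np.stack([u,v,np.ones_like(u)],-1)@np.linalg.inv(c['K']).T*d[...,None]
    return p@c['Rw'].T+c['o']
E
python3 - <<'E'
from h import *
s=state();print(s,tcp_to_grasp)
a=cam('top');b=cam('side');save(a,'top.png');save(b,'side.png');print(a['o'],b['o'])
im=cv2.vconcat([a['color'],b['color']])[:,:,::-1]
cv2.imwrite('pics/both.png',cv2.resize(im,(480,600)))
E
```

```text
{'t': 0.0, 'qpos': array([ 1.18537895e+00,  3.51249010e-01,  1.65244427e+00,  3.46984571e-06,
        1.13907693e+00, -8.45940084e-02]), 'qvel': array([-1.05860226e-04,  2.89976571e-04, -3.13253985e-04,  2.04508093e-03,
        6.22760887e-05,  4.65447557e-04]), 'effort': array([ 7.39093084e-04, -5.06119609e+01, -2.91401982e+01, -4.69749671e-05,
        4.55421454e-03,  1.39662276e-05]), 'tool_pos': array([0.16281405, 0.52499864, 0.23074375]), 'tcp_rot': array([ 0.23521354,  1.55814774, -0.23701688]), 'ft_force': array([ 0.56734691, -0.05070003, -0.2251433 ]), 'wrist_torque': array([-0.02083624,  0.03566955, -0.0082416 ]), 'width': 0.9944875728446941} 0.0187
[0.49673929 0.00506171 0.9991673 ] [ 0.52638784 -0.50019244  0.66351743]
```

View pics/top.png

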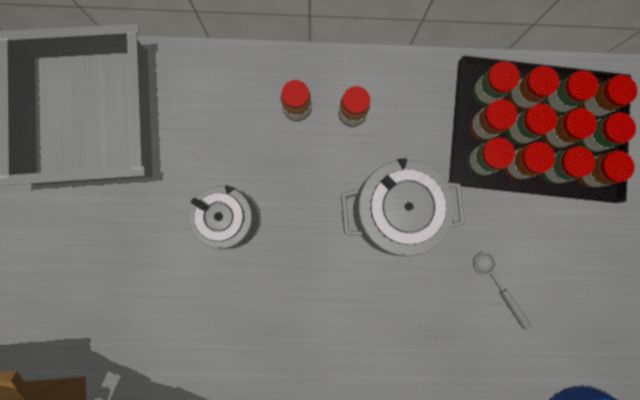

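View pics/side.png

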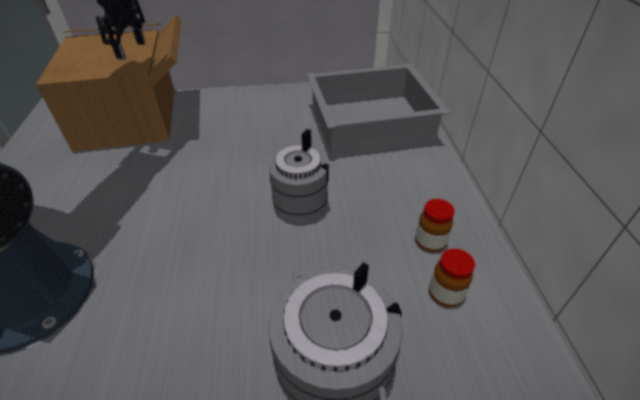

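The top view shows the wide canister with its axis near (409,207), its tab near (388,182) and its pointer near (402,163). The slim canister is near (219,216). In the side view the wide tab is near (361,277) and the pointer near (394,309). Next I'll measure these.

```bash
python3 - <<'E'
from h import *
for name in('top','side'):
    c=cam(name);P=cloud(c);g=c['color'].max(2)
    m=((g<70)&(P[...,2]>0.1)&(P[...,2]<0.2)&(c['depth']>0)).astype(np.uint8)
    n,L,st,ce=cv2.connectedComponentsWithStats(m)
    print(name)
    for i in range(1,n):
        if st[i,4]>12:
            q=P[L==i];print(st[i],ce[i].round(1),np.median(q,0).round(3),q.min(0).round(3),q.max(0).round(3))
    # bright collar
    m=((g>170)&(np.abs(P[...,2]-.138)<.015)).astype(np.uint8)
    n,L,st,ce=cv2.connectedComponentsWithStats(m)
    for i in range(1,n):
        if st[i,4]>200:
            k=cv2.findContours((L==i).astype(np.uint8),0,1)[0];k=max(k,key=cv2.contourArea)[:,0]
            w=np.array([onplane(c,u,v,.138)[:2] for u,v in k]).astype(np.float32)
            print('ring',st[i],cv2.minEnclosingCircle(w),cv2.fitEllipse(w*1000))
E
```

```text
top
[398 159   9   9  51] [402.2 162.1] [ 0.669 -0.181  0.125] [ 0.659 -0.188  0.119] [ 0.677 -0.172  0.128]
[381 176  15  14 104] [387.9 182.3] [ 0.619 -0.143  0.18 ] [ 0.609 -0.155  0.148] [ 0.63  -0.133  0.185]
[226 186   8   7  34] [228.6 188.8] [0.603 0.174 0.125] [0.597 0.165 0.119] [0.609 0.179 0.129]
[191 198  18  13 102] [199.6 203.9] [0.566 0.216 0.181] [0.557 0.207 0.143] [0.577 0.23  0.185]
[405 203   8   7  42] [408.5 205.9] [ 0.577 -0.191  0.138] [ 0.571 -0.199  0.136] [ 0.583 -0.184  0.142]
[215 213   7   7  44] [218.  216.1] [0.547 0.189 0.139] [0.541 0.182 0.136] [0.553 0.195 0.142]
[ 25 385  35  15 253] [ 41.2 395.4] [0.192 0.497 0.126] [0.18  0.491 0.1  ] [0.237 0.542 0.2  ]
ring [ 372  170   74   74 1769] ((0.5773258805274963, -0.19167673587799072), 0.07475064694881439) ((577.0447998046875, -191.61802673339844), (136.59442138671875, 137.04049682617188), 25.62520980834961)
ring [195 193  47  47 860] ((0.5464088916778564, 0.18921546638011932), 0.04669766128063202) ((546.5103759765625, 189.10711669921875), (83.91275024414062, 85.1669921875), 41.12071228027344)
side
[
[... 2214 characters left out ...]
] [ 0.526 -0.246  0.127] [ 0.523 -0.248  0.12 ] [ 0.528 -0.242  0.135]
[366 357   5   5  18] [367.9 358.9] [ 0.615 -0.258  0.129] [ 0.612 -0.26   0.12 ] [ 0.619 -0.254  0.137]
[310 361   5   5  18] [312.  363.3] [ 0.539 -0.256  0.13 ] [ 0.536 -0.257  0.126] [ 0.541 -0.254  0.136]
[356 362   5   6  22] [358.  364.7] [ 0.6   -0.264  0.129] [ 0.597 -0.265  0.121] [ 0.604 -0.261  0.138]
[321 365   5   6  20] [323.  367.5] [ 0.553 -0.263  0.13 ] [ 0.55  -0.264  0.12 ] [ 0.556 -0.261  0.136]
[333 367   5   5  20] [335.  368.9] [ 0.569 -0.266  0.129] [ 0.566 -0.267  0.119] [ 0.572 -0.265  0.136]
[345 366   5   5  19] [346.8 367.8] [ 0.585 -0.267  0.13 ] [ 0.582 -0.267  0.119] [ 0.588 -0.265  0.137]
```

```bash
python3 - <<'E'
from h import *
from scipy.spatial.transform import Rotation as Ro
R=Ro.from_rotvec(state()['tcp_rot']).as_matrix();print(R.round(3))
ax=np.array([.5775,-.1917])
for n,p in dict(ptr_t=(.669,-.181),ptr_s=(.671,-.183),tab_t=(.6195,-.144),tab_s=(.621,-.150)).items():
    d=np.array(p)-ax;print(n,np.arctan2(d[1],d[0]),np.hypot(*d))
print('y yaw',np.arctan2(R[1,1],R[0,1]))
c=cam('top')
t=onplane(c,387.9,182.3,.181)[:2]-ax;p=onplane(c,402.2,162.1,.125)[:2]-ax
print(t,p,np.arctan2(t[1],t[0]),np.arctan2(p[1],p[0]))
E
```

```text
[[-0.     0.296  0.955]
 [-0.001  0.955 -0.296]
 [-1.    -0.001 -0.   ]]
ptr_t 0.11641117349604317 0.09212350405841066
ptr_s 0.09278097927624578 0.09390388703349828
tab_t 0.8488579890489979 0.06355540889648972
tab_s 0.7642745452320849 0.060258941245262515
y yaw 1.2700036128113896
[0.04039125 0.05020649] [0.09159857 0.01097534] 0.893315924388279 0.11925149923117173
```

carry_out --pt "0 0 -0.0422 0.061 -0.0895 0.02 1" --pt "0 0 -0.0422 0.061 -0.0895 0.02 1" --pt "0 0 -0.0422 0.061 -0.0895 0.02 1" --pt "0 0 -0.0422 0.061 -0.0895 0.02 1" --pt "0 0 -0.0422 0.061 -0.0895 0.02 1" --pt "0 0 -0.0422 0.061 -0.0895 0.02 1" --pt "0 0 -0.0422 0.061 -0.0895 0.02 1" --pt "0 0 -0.0422 0.061 -0.0895 0.02 1" --pt "0 0 -0.0422 0.061 -0.0895 0.02 1" --pt "0 0 -0.0422 0.061 -0.0895 0.02 1" --pt "0 0 -0.0422 0.061 -0.0895 0 1" --pt "0 0 -0.0422 0.061 -0.0895 0 1" --pt "0 0 -0.0422 0.061 -0.0895 0 1" --pt "0 0 -0.0422 0.061 -0.0895 0 1" --pt "0 0 -0.0422 0.061 -0.0895 0 1"

```text
t: 1.5
tool_pos: [0.3922, 0.1884, 0.2814]
tcp_rot: [1.006, 1.326, -1.006]
ft_force: [0.4, 0.5, 0.2]
width: 0.997
```

carry_out --pt "0 0 -0.0422 0.061 -0.0895 0 1" --pt "0 0 -0.0422 0.061 -0.0895 0 1" --pt "0 0 -0.0422 0.061 -0.0895 0 1" --pt "0 0 -0.0422 0.061 -0.0895 0 1" --pt "0 0 -0.0422 0.061 -0.0895 0 1" --pt "0 0 -0.0422 0.061 -0.0895 0 1" --pt "0 0 -0.0422 0.061 -0.0895 0 1" --pt "0 0 -0.0422 0.061 -0.0895 0 1" --pt "0 0 -0.0422 0.061 -0.0895 0 1" --pt "0 0 -0.0422 0.061 -0.0895 0 1" --pt "0 0 -0.0422 0.061 -0.0895 0 1" --pt "0 0 -0.0422 0.061 -0.0895 0 1" --pt "0 0 -0.0422 0.061 -0.0895 0 1" --pt "0 0 -0.0422 0.061 -0.0895 0 1" --pt "0 0 -0.0422 0.061 -0.0895 0 1" --pt "0 0 0 0 0 0 1" --pt "0 0 0 0 0 0 1"

```text
t: 2.92
tool_pos: [0.6205, -0.1468, 0.2805]
tcp_rot: [1.716, 0.779, -1.717]
ft_force: [-0.9, 0.0, 0.1]
width: 1.002
```

```bash
python3 - <<'E'
from h import *
from scipy.spatial.transform import Rotation as Ro
s=state();R=Ro.from_rotvec(s['tcp_rot']).as_matrix();print(s['tool_pos'],s['qpos'].round(2),'yaw',np.arctan2(R[1,1],R[0,1]),R[:,0].round(3))
c=cam('wrist');save(c,'w1.png');print(c['o'])
P=cloud(c);np.save('P1.npy',P);g=c['color'].max(2)
m=((g<70)&(P[...,2]>0.1)&(P[...,2]<0.2)&(c['depth']>0)).astype(np.uint8)
n,L,st,ce=cv2.connectedComponentsWithStats(m)
for i in range(1,n):
    if st[i,4]>60:
        q=P[L==i];print(st[i],ce[i].round(1),np.median(q,0).round(3),q.min(0).round(3),q.max(0).round(3))
q=P[(m>0)&(P[...,2]>.175)];print('tabtop',q.mean(0),cv2.minAreaRect((q[:,:2]*1000).astype(np.float32)))
E
```

```text
[ 0.62051057 -0.14680876  0.28050307] [-0.31  0.47  1.35  0.    1.32  0.41] yaw -0.7197514739388039 [-0.001  0.    -1.   ]
[ 0.66801891 -0.09468851  0.42437336]
[  0   0  63  31 753] [36.2 15.9] [0.534 0.125 0.109] [0.5   0.121 0.1  ] [0.558 0.144 0.119]
[366 162  24  29 351] [376.7 177.5] [ 0.67  -0.183  0.127] [ 0.655 -0.192  0.102] [ 0.679 -0.173  0.13 ]
[308 170  16  45 594] [315.3 193.4] [ 0.624 -0.144  0.183] [ 0.61  -0.164  0.126] [ 0.634 -0.135  0.185]
[305 241  18  18 247] [313.1 249.1] [ 0.578 -0.194  0.141] [ 0.569 -0.203  0.137] [ 0.587 -0.185  0.143]
tabtop [ 0.62206398 -0.14661789  0.18301265] ((621.3812866210938, -147.17428588867188), (25.969898223876953, 11.339637756347656), 48.41868209838867)
```

View pics/w1.png

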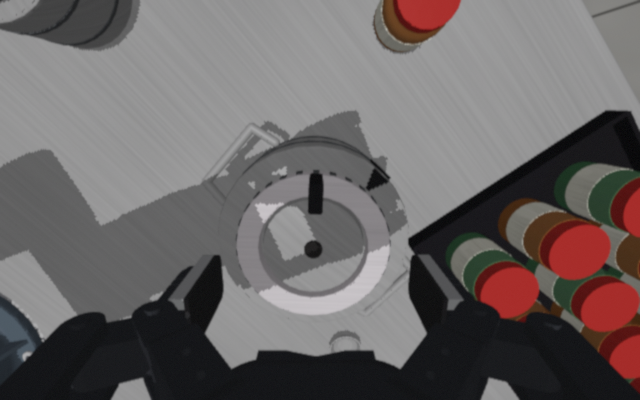

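carry_out --pt "0 0 -0.01 0.002 0 -0.06 1" --pt "0 0 0 0 0 -0.06 1" --pt "0 0 0 0 0 -0.06 1" --pt "0 0 0 0 0 -0.06 1" --pt "0 0 0 0 0 -0.06 1" --pt "0 0 0 0 0 -0.06 1" --pt "0 0 0 0 0 -0.06 1" --pt "0 0 0 0 0 -0.06 1" --pt "0 0 0 0 0 -0.05 1" --pt "0 0 0 0 0 0 1" --pt "0 0 0 0 0 0 1" --newtons 30

```text
t: 3.88
tool_pos: [0.6207, -0.1454, 0.1488]
tcp_rot: [1.725, 0.768, -1.726]
ft_force: [-0.3, -0.1, 0.3]
width: 1.0
```

carry_out --pt "0 0 0 0 0 0 0.4" --pt "0 0 0 0 0 0 0.3" --pt "0 0 0 0 0 0 0.25" --pt "0 0 0 0 0 0 0" --pt "0 0 0 0 0 0 0" --pt "0 0 0 0 0 0 0" --pt "0 0 0 0 0 0 0" --pt "0 0 0 0 0 0 0" --pt "0 0 0 0 0 0 0" --pt "0 0 0 0 0 0 0" --newtons 30

```text
t: 4.72
tool_pos: [0.6207, -0.1458, 0.149]
tcp_rot: [1.726, 0.768, -1.727]
ft_force: [-4.7, 3.1, 5.9]
width: 0.14
```

carry_out --pt "0 0 -0.0379 0.0108 -0.0106 0 0" --pt "0 0 -0.0379 0.0102 -0.0112 0 0" --pt "0 0 -0.0379 0.0095 -0.0118 0 0" --pt "0 0 -0.0379 0.0088 -0.0123 0 0" --pt "0 0 -0.0379 0.008 -0.0128 0 0" --pt "0 0 -0.0379 0.0073 -0.0133 0 0" --pt "0 0 0 0 0 0 0"

```text
t: 5.3
tool_pos: [0.6341, -0.164, 0.149]
tcp_rot: [1.956, 0.475, -1.958]
ft_force: [-7.2, 2.9, 7.0]
width: 0.134
```

carry_out --pt "0 0 -0.0379 0.0065 -0.0137 0 0" --pt "0 0 -0.0379 0.0056 -0.0141 0 0" --pt "0 0 -0.0379 0.0048 -0.0144 0 0" --pt "0 0 -0.0379 0.0039 -0.0146 0 0" --pt "0 0 -0.0379 0.003 -0.0148 0 0" --pt "0 0 -0.0379 0.0021 -0.015 0 0" --pt "0 0 0 0 0 0 0" --pt "0 0 0 0 0 0 0"

```text
t: 5.97
tool_pos: [0.6401, -0.1853, 0.149]
tcp_rot: [2.157, 0.132, -2.162]
ft_force: [-9.7, 4.4, 8.7]
width: 0.133
```

```bash
cat >m.py <<'E'
from h import *
import sys
from scipy.spatial.transform import Rotation as Ro
n=sys.argv[1]
s=state();R=Ro.from_rotvec(s['tcp_rot']).as_matrix();print(s['tool_pos'],s['ft_force'],'yaw',np.arctan2(R[1,1],R[0,1]))
c=cam('wrist');save(c,n+'.png');P=cloud(c);g=c['color'].max(2)
z=P[...,2];r=np.hypot(P[...,0]-.578,P[...,1]+.1925)
m=(g<70)&(c['depth']>0)
q=P[m&(z>.175)&(z<.19)&(r<.085)];print('tab',len(q),q.mean(0) if len(q) else '')
if len(q)>20:
    t=cv2.minAreaRect((q[:,:2]*1000).astype(np.float32));print(t)
q=P[m&(z>.118)&(z<.133)&(r<.105)&(r>.077)];print('ptr',len(q),q.mean(0))
q=P[m&(z>.13)&(z<.145)&(r<.02)];print('dot',len(q),q.mean(0))
E
python3 m.py w2
```

```text
[ 0.64011871 -0.18525964  0.14898642] [-9.67382616  4.44092089  8.7054807 ] yaw -1.4496261811596478
tab 2717 [ 0.64381784 -0.18714189  0.18317983]
((641.9302978515625, -187.2949676513672), (25.84543800354004, 38.69609451293945), 6.424253940582275)
ptr 1028 [ 0.66959234 -0.18445212  0.12612429]
dot 599 [ 0.57995818 -0.19330754  0.14011596]
```

View pics/w2.png

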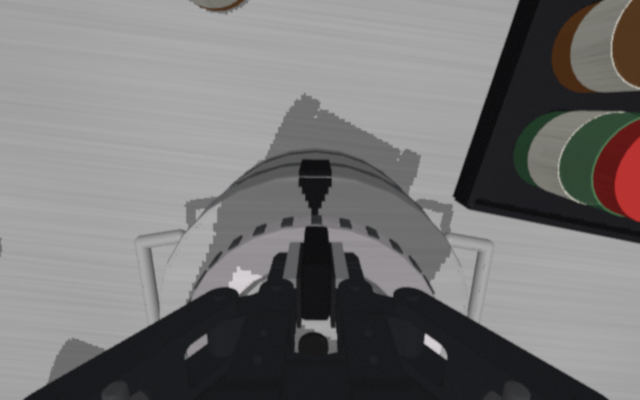

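The tab (column about 316, row 270) lines up with the pointer tip (316,205) and the lid dot (314,345). I'll release it and retreat straight up.

carry_out --pt "0 0 0 0 0 0 0.3" --pt "0 0 0 0 0 0 0.6" --pt "0 0 0 0 0 0 1" --pt "0 0 0 0 0 0 1" --pt "0 0 0 0 0 0 1" --pt "0 0 0 0 0 0 1" --pt "0 0 0 0 0 0 1" --pt "0 0 0 0 0 0 1"

```text
t: 6.68
tool_pos: [0.6411, -0.1856, 0.1488]
tcp_rot: [2.158, 0.132, -2.158]
ft_force: [-0.2, -0.6, 0.2]
width: 0.999
```

carry_out --pt "0 0 0 0 0 0.05 1" --pt "0 0 0 0 0 0.06 1" --pt "0 0 0 0 0 0.06 1" --pt "0 0 0 0 0 0.06 1" --pt "0 0 0 0 0 0.06 1" --pt "0 0 0 0 0 0.06 1" --pt "0 0 0 0 0 0.06 1" --pt "0 0 0 0 0 0.06 1" --pt "0 0 0 0 0 0.06 1" --pt "0 0 0 0 0 0 1" --pt "0 0 0 0 0 0 1" --pt "0 0 0 0 0 0 1" --pt "0 0 0 0 0 0 1"

```text
t: 7.77
tool_pos: [0.6407, -0.1855, 0.2802]
tcp_rot: [2.157, 0.133, -2.16]
ft_force: [0.2, -0.4, -0.5]
width: 1.0
```

```bash
python3 m.py w3; python3 - <<'E'
from h import *
c=cam('side');P=cloud(c);z=P[...,2]
q=P[(c['color'].max(2)<70)&(z>.145)&(z<.19)&(np.hypot(P[...,0]-.547,P[...,1]-.189)<.06)];print('slim',np.median(q,0))
E
```

```text
[ 0.64065965 -0.18548856  0.28017605] [ 0.24337661 -0.37657163 -0.50982877] yaw -1.4487559327467858
tab 448 [ 0.6426937  -0.18744895  0.18286275]
((641.6671752929688, -187.34906005859375), (24.8392276763916, 11.265097618103027), 7.1610026359558105)
ptr 350 [ 0.66995672 -0.18395128  0.12576938]
dot 239 [ 0.57764945 -0.19366357  0.14045726]
slim [0.569011   0.21356718 0.16742091]
```

View pics/w3.png

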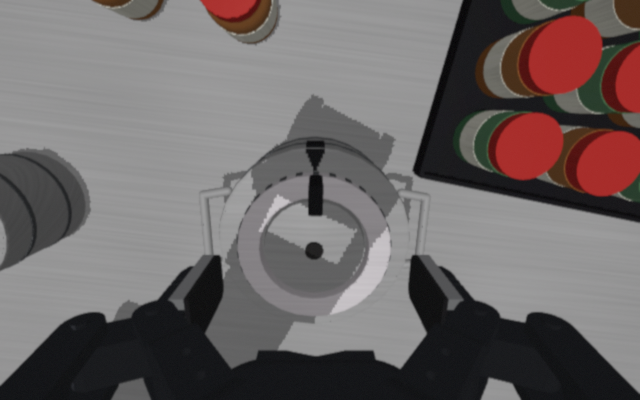

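The tab (316,195), the pointer (316,155) and the dot (314,250) are in line. The tab's angle is about 0.10–0.125 rad and the pointer's about 0.105 rad. The gripper is clear, so I'm handing the job in.

```bash
python3 -c "
from rig import job_done;print(job_done())"
```

```text
the job is handed in; nothing more can be done
None
```

I gripped the wide canister's tab, turned the collar about 0.72 rad clockwise to the pointer, let go, rose clear and handed the job in at about 8 s of the 40 s allowed.

- **Alignment:** in the last wrist picture, the tab and pointer directions from the axis agree to about 0.02 rad, against the 0.19 rad allowed. Before the turn, estimates of the tab's angle differed by up to 0.13 rad between views. The closer wrist view settled it.
- **Narrow canister:** its tab read (0.569, 0.214, 0.167) at the end, unchanged from the first side view to within about 1 mm.
- **Contact:** after release the fingers were fully open, about 100 mm above the tab, with the wrist force near zero.

No check failed.

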